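# Close the filling valve and check the sample temperature

### The arm

A 6-joint arm with a two-finger parallel gripper is mounted at the origin on the work surface. World frame = base frame: x ahead of the robot, y to its left, z up, the work surface at z = 0. Lengths are in m, angles in rad, forces in N, time in s.
With the tool pointing down it reaches from about 0.275 to 0.75 m from the base axis. Payload 10.2 kg.
Tool frame: the origin (TCP) lies at the very end of the fingers, on their centre line; the grasp point (between the pads) lies r.pinch_z behind it (r.pinch_z is the distance from the TCP to the grasp point, in m); y points along the fingers, x is the direction in which the jaws open and shut, and the axes are right-handed (so a half turn about y gives the same grasp; the last joint's range is limited). The gripper opens to 85 mm and grips with 20 to 120 N. Pads are 22 mm wide; open, the fingers measure 114 mm over their backs; the gripper's body (76 mm by 85 mm) begins 54 mm behind the grasp point. The pads swing forward as they close: fully open they stand 13 mm farther back than shut.
Start: joints at [1.049, 0.313, 1.498, -0, 1.331, -0.223], TCP at [0.155, 0.502, 0.231] pointing down, gripper open.
Joint ranges: [-2.94, 2.94], [-0.97, 2.17], [0.19, 2.56], [-1.23, 4.37], [0.02, 3.11], [-2.88, 2.88]. Speed limits (rad/s): [2.39, 2.39, 3.01, 3.14, 3.14, 3.14].

### API

Orientations are given as [roll, pitch, yaw] about the fixed x, y, z axes, in that order (R = Rz(yaw) Ry(pitch) Rx(roll)).
In Python, from bench import r, viewer gives the robot as it stands.
- The arm moves only by the tool carry_out, never from a script. Its arguments are lists of equal length, an entry for each row: "xyz": the shift along the tool's x, y, z in mm, a list of three; "twist": the turn, a rotation vector about the tool's x, y, z in degrees, a list of three; "hand": the opening, from 0 (shut) to 1 (fully open). In form: {"xyz": [[dx, dy, dz], ...], "twist": [[wx, wy, wz], ...], "hand": [hand, ...]}. A call has 1 to 12 rows; each row is the pose to reach, as a shift and turn from the pose commanded when the call began, along the tool's axes at that moment; what a row does not reach only later rows make up. A row lasts 1/8 s, in which the tool goes at most 62.5 mm and 10.7 degrees, less where a joint would pass 70% of its speed; a pose out of reach is approached as far as the arm can. A call with a gripper value outside its range is refused whole. The fingers move at their own pace and stop on an object; "newtons" is the grip in N (left out, the last holds). Time passes only in rows, so rows that repeat a pose let the fingers close. It gives the time, the measured TCP pose, the force and the opening at its end, in the units of the state.
- r.get_state(): the state, without advancing time (a new reading comes with each control period).
- viewer.camera(name): name is "scene" or "top"; returns a dict with "image" (400x640x3 uint8, red, green, blue), "mtx" (3x3 intrinsics, pixels), "origin" and "rotation" of the camera in the world. Camera axes: x right, y up, looking along -z (the intrinsics and any distortion apply to the point x, -y, -z); pixel columns grow to the right and rows downward; lengths in m; the calibration is good to about 2 mm. A picture is of the moment at which its call begins. There is no depth.
- r.close_job(): hands the job in, once; it reports no verdict.
The state is a dict: "clock": time; "joints": joint angles; "dq": joint speeds; "effort": joint torques, N m; "tool_pos": TCP position; "orientation": TCP orientation; "wrist_force": force on the tool from outside, world axes, zero at the start; "torque": the same for the moment, N m; "finger_gap": finger opening in m.
Only numpy, scipy, OpenCV 4.12 (cv2) and the standard library are available. Lean on these libraries where they do the work, as an engineer would, in place of code of your own. Each camera call takes 0.05 s, during which the arm holds its last target. There are 200 camera calls.

### The job

At the bottle filling bench, first shut the blue-handled ball valve: swing its handle all the way to its closed stop, square across the pipe. Then lift the yellow probe thermometer out of its stand, dip its tip at least halfway down into the steel sample beaker, keeping hold of it and leaving it there for a good second, and finally set it gently back, fully home and upright in its stand. The valve must stay shut, and the beaker, the two bottles and the jar must stay standing where they are.

Things in the scene. Friction and masses are not known exactly. Their poses are not given: they have to be found in the camera images.
- valve_lever (a joint): angle of the ball valve's lever about its vertical axis, rad: 0 = fully closed (lever square across the pipe, along valve_stand's own -x), 1.571 = fully open (lever along the pipe, along valve_stand's own +y, over the spout). Stops at both ends, stiff (about 0.25 N m), stays where it is left. Closing turns it counter-clockwise seen from above.
- lever_grip (a point): middle of the lever's blue grip, 95 mm from the turning axis, 190 mm above the bench. The grip is a level bar 90 mm long (45 to 135 mm from the axis), 16 mm wide, 20 mm tall; free space beneath it (the pipe's top lies 41 mm below its underside; the valve block ends 31 mm from the axis). Its x axis points inward along the lever to the turning axis, z up
- valve_axis (a point): point on the lever's vertical turning axis, at the height of the grip (190 mm above the bench)
- valve_stand: fixed stainless product line: pipe 38 mm thick along its own y at 120 mm height, from 200 mm at -y (where it goes down to the bench) to 110 mm at +y (spout, over a white drip tray 100 mm square), with the ball valve in the middle. Origin on the bench under the valve's axis, z up
- probe: yellow probe thermometer standing upright in its stand, 80 g. Origin on its axis at the underside of a black flange (44 mm diameter, 6 mm thick), z up. Above the flange a yellow body 32 mm (x) by 20 mm (y), its top 57 mm above the origin; below the flange a black collar 20 mm in diameter and 8 mm long, tapering to 14 mm below, then a steel stem 6 mm in diameter that ends 85 mm below the origin
- probe_tip (a point): lower end of the probe's stem, 85 mm below its origin
- probe_grip (a point): middle of the probe's yellow body, 36 mm above its origin; grip across the 20 mm faces (its y axis)
- stand: fixed probe stand: black round foot 84 mm in diameter, 10 mm thick, with an upright white tube 34 mm outside, 26 mm inside, its rim 105 mm above the bench, open to 12 mm above the bench. Origin on the bench on the tube's axis. The probe is home when its flange rests on the rim
- stand_rim (a point): centre of the stand's tube mouth, 105 mm above the bench
- beaker: loose open steel sample beaker, 76 mm in diameter at the rim, 80 mm tall, walls 3 mm, 300 g, nothing to be seen in it. Origin under its centre
- beaker_rim (a point): centre of the beaker's mouth, 80 mm above its origin
- bottle_blue: closed white bottle with blue cap, 60 mm diameter, 135 mm tall, loose; leave alone. Origin under its centre
- bottle_white: closed white bottle with white cap, 60 mm diameter, 135 mm tall, loose; leave alone. Origin under its centre
- jar: closed white jar with green lid, 72 mm diameter, 90 mm tall, loose; leave alone. Origin under its centre
Things that resemble listed ones, but are neither listed nor needed, are in the scene too. What is shaped like the stand but orange, purple or red is not meant.

How it is judged:
On the way, in this order (a step that is already met when the one before it is completed fails the run):
1. the valve is fully closed (value of joint valve_lever below 0.07 rad), for 0.3 s.
2. the probe, held in the gripper, has its tip at least 37 mm below the beaker's rim, inside the beaker (horizontal distance between probe_tip and beaker_rim below 0.035 m and z of probe_tip in the frame of beaker_rim between -0.08 and -0.037 m and contact force between the fingers and probe above 0.5 N and value of joint valve_lever below 0.07 rad), for 0.7 s.
At the end, for the whole second after the job is handed in: The valve is closed (within 0.07 rad of its stop); the probe rests upright (within 0.08 rad) and still in its stand, its flange within 4 mm of the rim in height and 6 mm of its centre; the beaker, bottles and jar stand upright (0.15 rad) within 30 mm of where they began (value of joint valve_lever below 0.07 rad and horizontal distance between probe and stand_rim below 0.006 m and z of probe in the frame of stand_rim between -0.004 and 0.004 m and angle between probe's own z axis and vertical below 0.08 rad and linear speed of probe below 0.02 m/s and angle between each of bottle_blue, bottle_white, jar, beaker's own z axis and vertical below 0.15 rad and distance of each of bottle_blue, bottle_white, jar, beaker from where it was at the start of the episode below 0.03 m); the robot touches nothing.
It fails at once if the beaker, a bottle or the jar is shifted more than 30 mm or tipped (distance of any of bottle_blue, bottle_white, jar, beaker from where it was at the start of the episode above 0.03 m or angle between any of bottle_blue, bottle_white, jar, beaker's own z axis and vertical above 0.3 rad).
It fails at once if the probe is dropped (falls free at more than 0.45 m/s) (contact force between the fingers and probe below 0.05 N and linear speed of probe above 0.45 m/s).
It fails at once if the valve is opened again once the probe has been lifted out (z of probe in the frame of stand_rim above 0.05 m and value of joint valve_lever above 0.15 rad).
It also fails if it takes over 67 s, if anything falls off the work surface, if the arm or the gripper's body presses on something with over 40 N, if the wrist force passes 120 N, or if a joint passes its speed limit or range.

## Working session

There is one attempt and no reset: what is moved stays moved. The work goes in short steps, Python scripts to look and compute and a tool call to move; the robot and the scene stay as the last step left them, time stands still between calls to the robot, and variables do not carry over. Pictures are saved under pics/ and viewed, about 8 in all and at most 12, crops included, and the job is handed in when it is done.

Besides the shell and the picture viewer there is one more tool, called after "Call:" as name(argument=value, ...), one argument or row to a line, values as JSON. carry_out: Moves the arm, as the interface text tells. Its arguments: {"type":"object","properties":{"xyz":{"type":"array"},"twist":{"type":"array"},"hand":{"type":"array"},"newtons":{"type":"number"}},"required":["xyz","twist","hand"]}

```bash
mkdir -p pics
cat > h.py <<'E'
import numpy as np, cv2
from bench import r, viewer
def cam(n,f=None):
    c=viewer.camera(n)
    if f: cv2.imwrite(f,c["image"][:,:,::-1])
    return c
def ray(c,u,v):
    d=np.linalg.inv(c["mtx"])@[u,v,1]; d=np.array(c["rotation"])@[d[0],-d[1],-d[2]]
    return np.array(c["origin"]),d
def atz(c,u,v,z):
    o,d=ray(c,u,v); return o+d*(z-o[2])/d[2]
def proj(c,p):
    q=np.array(c["rotation"]).T@(np.array(p)-c["origin"]); w=c["mtx"]@[q[0],-q[1],-q[2]]
    return w[:2]/w[2]
E
python3 - <<'E'
from h import *
a=cam("top","pics/top1.png");b=cam("scene","pics/scene1.png")
for c in(a,b):print(c["mtx"],c["origin"],c["rotation"],c.keys())
print(r.get_state(),r.pinch_z)
E
```

```text
[[455.42722204   0.         329.55700416]
 [  0.         455.42722204 200.82120022]
 [  0.           0.           1.        ]] [ 0.43409947 -0.0335151   1.39784952] [ 0.09094882  0.00161476 -1.55827259] dict_keys(['image', 'mtx', 'origin', 'rotation'])
[[364.74156182   0.         323.92164193]
 [  0.         364.74156182 198.72415345]
 [  0.           0.           1.        ]] [ 1.23458879 -0.20842684  0.80977103] [0.81199053 0.0063117  1.31867667] dict_keys(['image', 'mtx', 'origin', 'rotation'])
{'clock': 0.1, 'joints': array([ 1.04861326e+00,  3.13384160e-01,  1.49833852e+00, -8.24918847e-06,
        1.33097673e+00, -2.23383847e-01]), 'dq': array([ 0.00112052, -0.00207839, -0.00190726, -0.0001083 ,  0.0008933 ,
       -0.00158401]), 'effort': array([ 2.31941514e-03, -4.12902403e+01, -2.60141194e+01, -1.37594493e-04,
        3.04040463e-03,  7.48310845e-05]), 'tool_pos': array([0.15444067, 0.5015437 , 0.23080586]), 'orientation': array([-1.57055896e+00,  1.08103561e-03,  1.27199920e+00]), 'wrist_force': array([ 0.55708193,  0.82425495, -0.42136049]), 'torque': array([-0.00662838, -0.00447841, -0.02343211]), 'finger_gap': 0.08562441173053824} 0.0187
```

View pics/top1.png

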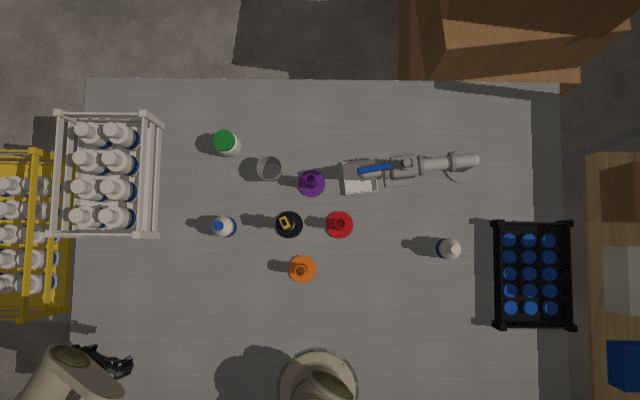

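View pics/scene1.png

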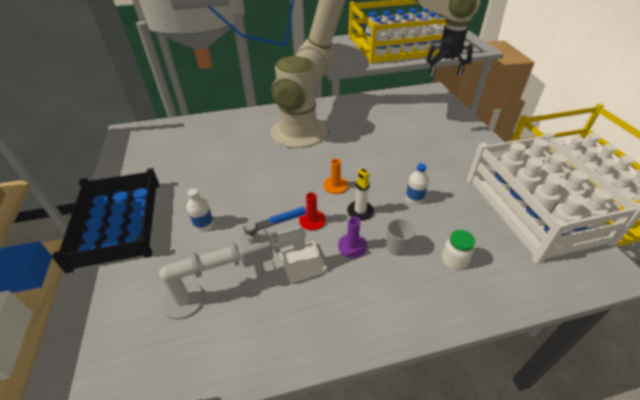

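The probe is the yellow/black body in a white tube with a black foot, at top (289,224). Purple (311,182), red (339,224) and orange (301,268) are decoy stands. The lever's blue grip is at about (375,168) and its axis at about (403,163). The beaker is at (269,168). I'll confirm these in an enlarged crop.

```bash
sed -i 's/^def ray/from scipy.spatial.transform import Rotation as Ro\ndef ray/; s/    if f:/    c["rotation"]=Ro.from_euler("xyz",c["rotation"]).as_matrix() if np.size(c["rotation"])==3 else c["rotation"]\n    if f:/' h.py
sed -i '/^from scipy/d' h.py; sed -i '1i from scipy.spatial.transform import Rotation as Ro' h.py
python3 - <<'E'
from h import *
c=cam("top"); im=c["image"][:,:,::-1]
cr=cv2.resize(im[120:280,235:495][:,:],None,fx=3,fy=3,interpolation=cv2.INTER_CUBIC)
cv2.imwrite("pics/c1.png",cr)
b=cam("scene"); im=b["image"][:,:,::-1]
cv2.imwrite("pics/c2.png",cv2.resize(im[150:320,150:480],None,fx=2.4,fy=2.4,interpolation=cv2.INTER_CUBIC))
for n,p,z in [("probe",(287,223),.162),("foot",(289,225),.01),("beaker",(269,168),.08),("axis",(403,163),.19),("lev",(375,168),.2)]: 
    q=atz(c,*p,z);print(n,q,proj(b,q))
E
```

```text
probe [0.48492553 0.08459341 0.162     ] [359.79898559 170.19248114]
foot [0.48516412 0.09290004 0.01      ] [359.36287237 208.01355342]
beaker [0.64846965 0.14847323 0.08      ] [400.02655659 227.39267597]
axis [ 0.64853938 -0.22592384  0.19      ] [254.43670102 226.21597705]
lev [ 0.63240425 -0.14989992  0.2       ] [285.60151734 212.23436195]
```

View pics/c1.png

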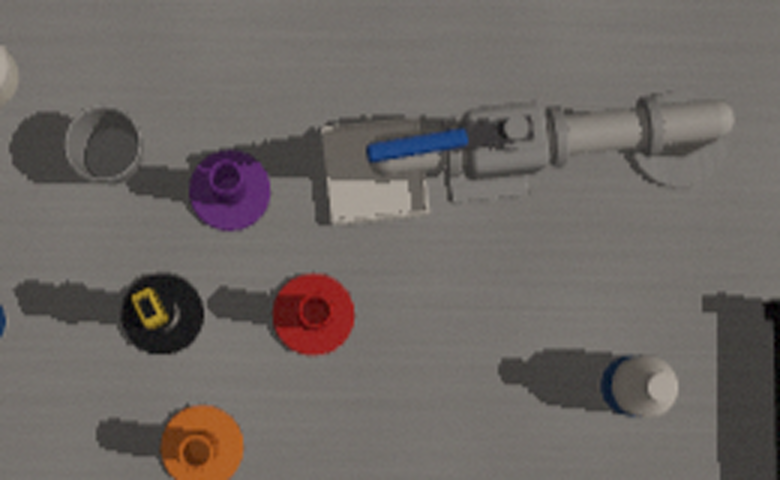

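View pics/c2.png

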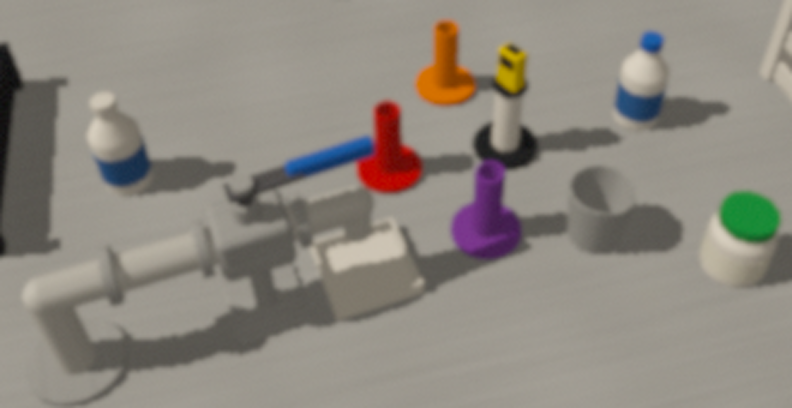

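The crops confirm it: black foot with white tube and yellow probe at c1 (160,312), beaker at (103,145), blue lever from (370,154) to (467,136). The pipe runs right along (560..725, 130..118). Next I'll measure precisely.

```bash
cat > m.py <<'E'
from h import *
def blob(c,lo,hi,roi):
    h=cv2.cvtColor(c["image"],cv2.COLOR_RGB2HSV); m=cv2.inRange(h,lo,hi)
    u0,v0,u1,v1=roi; k=np.zeros_like(m);k[v0:v1,u0:u1]=m[v0:v1,u0:u1]
    ct=max(cv2.findContours(k,cv2.RETR_EXTERNAL,cv2.CHAIN_APPROX_NONE)[0],key=len)
    return ct
def lever(c):
    ct=blob(c,(100,120,60),(125,255,255),(335,130,440,235))
    b=cv2.boxPoints(cv2.minAreaRect(ct)); return np.array([atz(c,*p,.2) for p in b])[:,:2]
E
python3 - <<'E'
from m import *
c=cam("top")
b=lever(c);print("lever",b.round(4).tolist(),b.mean(0))
ct=blob(c,(20,100,80),(35,255,255),(270,205,300,240)); rc=cv2.minAreaRect(ct);print(rc)
q=np.array([atz(c,*p,.16) for p in cv2.boxPoints(rc)])[:,:2];print("probe top",q.round(4).tolist(),q.mean(0))
g=cv2.resize(c["image"][205:245,270:310],None,fx=1,fy=1)
ct=blob(c,(0,0,0),(180,255,45),(270,205,308,240)); print("foot",cv2.minEnclosingCircle(ct),cv2.fitEllipse(ct),atz(c,*cv2.fitEllipse(ct)[0],.01))
for n,p,z in [("beaker rim",(235+104.5/3,120+145/3),.08),("axis",(407.8,162.5),.2),("pipeR",(235+725/3,120+118/3),.13),("pipeM",(235+595/3,120+129/3),.13)]: print(n,atz(c,*p,z))
s=cam("scene")
ct=blob(s,(20,100,80),(35,255,255),(345,160,380,200));print("scene probe",cv2.minAreaRect(ct))
ct=blob(s,(100,120,60),(125,255,255),(260,190,315,235));print("scene lever",cv2.minAreaRect(ct),[proj(s,[*x,.19]).round(1) for x in b])
print([proj(s,[*q.mean(0),z]).round(1) for z in (.162,.111)])
E
```

```text
lever [[0.6335, -0.1009], [0.6488, -0.1889], [0.6322, -0.1916], [0.6169, -0.1037]] [ 0.6328547  -0.14628019]
((284.2000427246094, 222.4000244140625), (12.521980285644531, 8.049844741821289), 63.43495178222656)
probe top [[0.4967, 0.1101], [0.5067, 0.0907], [0.4764, 0.0748], [0.4664, 0.0942]] [0.4865617  0.09243517]
foot ((288.46429443359375, 224.17857360839844), 13.587021827697754) ((288.37957763671875, 224.2696075439453), (25.43455696105957, 26.451398849487305), 96.40676879882812) [0.48736352 0.0948359  0.01      ]
beaker rim [0.64751413 0.14601086 0.08      ]
axis [ 0.64826651 -0.23710106  0.2       ]
pipeR [ 0.67218477 -0.44297925  0.13      ]
pipeM [ 0.66023683 -0.32086288  0.13      ]
scene probe ((362.4137878417969, 178.03448486328125), (12.290731430053711, 19.93091583251953), 4.763641834259033)
scene lever ((286.6499938964844, 215.4499969482422), (6.957010746002197, 36.99864959716797), 71.56504821777344) [array([306.3, 211.7]), array([270.5, 223.3]), array([268.3, 218.4]), array([303.7, 207.2])]
[array([362.6, 170.1]), array([361.5, 183.8])]
```

Call:
carry_out(
  xyz=[
    [-451, -12, -683],
    [-451, -12, -683],
    [-451, -12, -683],
    [-451, -12, -683],
    [-451, -12, -683],
    [-451, -12, -683],
    [-451, -12, -683],
    [-451, -12, -683],
    [-451, -12, -683],
    [-451, -12, -683],
    [-451, -12, -683],
    [-451, -12, -683],
  ],
  twist=[
    [0, -17, 0],
    [0, -17, 0],
    [0, -17, 0],
    [0, -17, 0],
    [0, -17, 0],
    [0, -17, 0],
    [0, -17, 0],
    [0, -17, 0],
    [0, -17, 0],
    [0, -17, 0],
    [0, -17, 0],
    [0, -17, 0],
  ],
  hand=[0, 0, 0, 0, 0, 0, 0, 0, 0, 0, 0, 0],
)

```text
clock: 1.8
tool_pos: [0.6279, -0.0741, 0.2422]
orientation: [-1.571, -0.0, 1.569]
wrist_force: [1.0, 0.1, 0.7]
finger_gap: 0.0
```

Call:
carry_out(
  xyz=[
    [-28, 0, -24],
    [-56, 0, -48],
    [-56, 0, -48],
    [-56, 0, -48],
  ],
  twist=[
    [0, 0, 0],
    [0, 0, 0],
    [0, 0, 0],
    [0, 0, 0],
  ],
  hand=[0, 0, 0, 0],
)

```text
clock: 2.3
tool_pos: [0.6745, -0.1279, 0.242]
orientation: [-1.57, -0.0, 1.569]
wrist_force: [0.3, -0.1, -0.6]
finger_gap: -0.0
```

Call:
carry_out(
  xyz=[
    [0, 40, 0],
    [0, 70, 0],
    [0, 70, 0],
    [-8, 70, 12],
    [-9, 70, 23],
    [-10, 70, 37],
    [-11, 70, 50],
    [-16, 70, 62],
    [-21, 70, 74],
    [-29, 70, 85],
    [-37, 70, 96],
    [-37, 70, 96],
  ],
  twist=[
    [0, 0, 0],
    [0, 0, 0],
    [0, 0, 0],
    [0, 0, 0],
    [0, 0, 0],
    [0, 0, 0],
    [0, 0, 0],
    [0, 0, 0],
    [0, 0, 0],
    [0, 0, 0],
    [0, 0, 0],
    [0, 0, 0],
  ],
  hand=[0, 0, 0, 0, 0, 0, 0, 0, 0, 0, 0, 0],
)

```text
clock: 3.8
tool_pos: [0.5789, -0.1653, 0.1745]
orientation: [-1.574, 0.001, 1.569]
wrist_force: [-0.1, 0.5, 0.1]
finger_gap: -0.0002
```

Run:
```python
from m import *
c=cam("top"); im=c["image"][:,:,::-1]; s=cam("scene")["image"][:,:,::-1]
A=cv2.resize(im[130:240,300:480],(790,483));B=cv2.resize(s[170:290,180:360],(790,527))
cv2.imwrite("pics/c3.png",cv2.resize(np.vstack([A,B]),(460,590)))
```

```text
(no output)
```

View pics/c3.png

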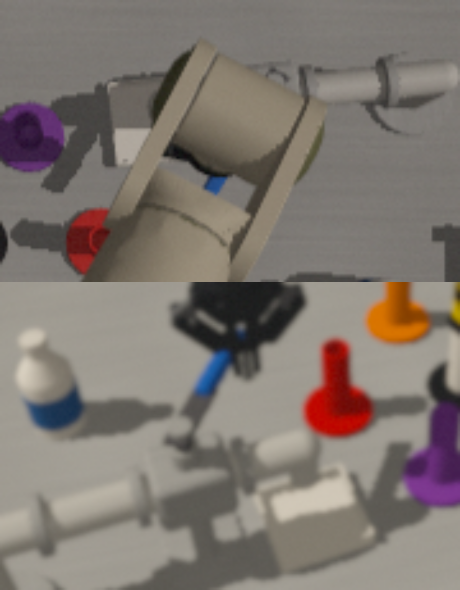

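The lever follows the fingers and now points diagonally, at scene crop (210,370). I'll continue the arc.

Call:
carry_out(
  xyz=[
    [-10, 0, 9],
    [-20, 0, 17],
    [-32, 0, 23],
    [-44, 0, 28],
    [-50, 0, 30],
    [-55, 0, 31],
    [-55, 0, 31],
  ],
  twist=[
    [0, 0, 0],
    [0, 0, 0],
    [0, 0, 0],
    [0, 0, 0],
    [0, 0, 0],
    [0, 0, 0],
    [0, 0, 0],
  ],
  hand=[0, 0, 0, 0, 0, 0, 0],
)

```text
clock: 4.78
tool_pos: [0.5473, -0.2207, 0.1721]
orientation: [-1.57, 0.001, 1.568]
wrist_force: [0.1, 0.3, 0.4]
finger_gap: 0.0001
```

Now small steps toward the stop while watching the force.

Call:
carry_out(
  xyz=[
    [-3, 0, 0],
    [-5, 0, 0],
  ],
  twist=[
    [0, 0, 0],
    [0, 0, 0],
  ],
  hand=[0, 0],
)

```text
clock: 5.03
tool_pos: [0.5474, -0.225, 0.1721]
orientation: [-1.57, -0.0, 1.569]
wrist_force: [0.5, 2.7, -0.5]
finger_gap: 0.0005
```

Call:
carry_out(
  xyz=[
    [-2, 0, 0],
    [-4, 0, 0],
  ],
  twist=[
    [0, 0, 0],
    [0, 0, 0],
  ],
  hand=[0, 0],
)

```text
clock: 5.28
tool_pos: [0.5474, -0.2256, 0.172]
orientation: [-1.569, -0.007, 1.57]
wrist_force: [-1.9, 24.5, 5.4]
finger_gap: 0.0
```

Call:
carry_out(
  xyz=[
    [20, 0, 0],
    [20, -40, 0],
    [20, -80, 0],
    [80, -80, 20],
    [140, -80, 40],
    [200, -80, 61],
    [260, -80, 61],
    [323, -80, 61],
    [323, -80, 61],
    [323, -80, 61],
  ],
  twist=[
    [0, 0, 0],
    [0, 0, 0],
    [0, 0, 0],
    [0, -8, 0],
    [0, -16, 0],
    [0, -26, 0],
    [0, -26, 0],
    [0, -26, 0],
    [0, -26, 0],
    [0, -26, 0],
  ],
  hand=[0, 0, 0, 0, 0.6, 0.6, 0.6, 0.6, 0.6, 0.6],
)

```text
clock: 6.52
tool_pos: [0.4873, 0.0936, 0.2522]
orientation: [-1.571, 0.001, 2.023]
wrist_force: [-0.7, -1.1, -0.2]
finger_gap: 0.051
```

Run:
```python
from m import *
c=cam("top"); 
b=lever(c);print("lever",b.round(4).tolist(),b.mean(0))
im=c["image"][:,:,::-1]; s=cam("scene")["image"][:,:,::-1]
A=cv2.resize(im[130:240,300:480],(790,483));B=cv2.resize(s[140:260,300:480],(790,527))
cv2.imwrite("pics/c4.png",cv2.resize(np.vstack([A,B]),(460,590)));print(r.get_state()["tool_pos"])
```

```text
lever [[0.6031, -0.2309], [0.6053, -0.2473], [0.5174, -0.2575], [0.5152, -0.2411]] [ 0.56026178 -0.24420802]
[0.48738726 0.09281474 0.25219189]
```

View pics/c4.png

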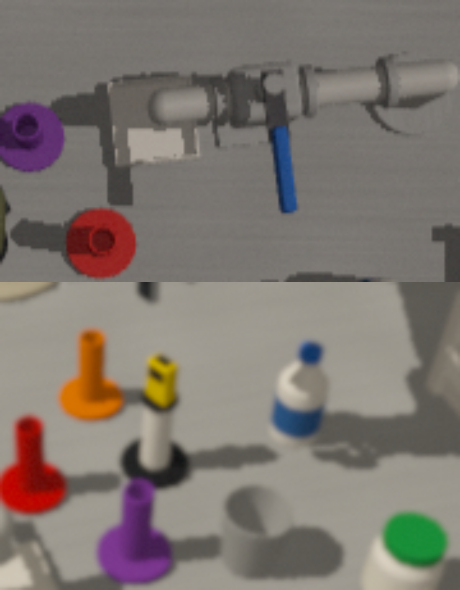

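The lever is at 186.6°, square to the pipe, so the valve is shut. The probe is free to grip. I'll descend and grasp.

Call:
carry_out(
  xyz=[
    [0, 50, 0],
    [0, 85, 0],
    [0, 110, 0],
    [0, 125, 0],
    [0, 130, 0],
    [0, 130, 0],
  ],
  twist=[
    [0, 0, 0],
    [0, 0, 0],
    [0, 0, 0],
    [0, 0, 0],
    [0, 0, 0],
    [0, 0, 0],
  ],
  hand=[0.6, 0.6, 0.6, 0.6, 0.6, 0.6],
)

```text
clock: 7.38
tool_pos: [0.4876, 0.0937, 0.1227]
orientation: [-1.571, 0.0, 2.022]
wrist_force: [-0.2, 0.2, 0.4]
finger_gap: 0.0512
```

Call:
carry_out(
  xyz=[
    [0, 0, 0],
    [0, 0, 0],
    [0, 0, 0],
    [0, 0, 0],
    [0, 0, 0],
    [0, 0, 0],
  ],
  twist=[
    [0, 0, 0],
    [0, 0, 0],
    [0, 0, 0],
    [0, 0, 0],
    [0, 0, 0],
    [0, 0, 0],
  ],
  hand=[0.4, 0.3, 0.2, 0.1, 0.1, 0.1],
  newtons=40,
)

```text
clock: 8.12
tool_pos: [0.4874, 0.094, 0.1227]
orientation: [-1.571, 0.0, 2.023]
wrist_force: [-0.6, -0.9, 6.1]
finger_gap: 0.0197
```

Call:
carry_out(
  xyz=[
    [0, -6, 0],
    [0, -20, 0],
    [0, -45, 0],
    [0, -70, 0],
    [0, -95, 0],
    [0, -115, 0],
    [0, -125, 0],
    [0, -125, 0],
  ],
  twist=[
    [0, 0, 0],
    [0, 0, 0],
    [0, 0, 0],
    [0, 0, 0],
    [0, 0, 0],
    [0, 0, 0],
    [0, 0, 0],
    [0, 0, 0],
  ],
  hand=[0.1, 0.1, 0.1, 0.1, 0.1, 0.1, 0.1, 0.1],
)

```text
clock: 9.12
tool_pos: [0.4873, 0.094, 0.2476]
orientation: [-1.572, 0.0, 2.023]
wrist_force: [0.8, -1.2, -0.9]
finger_gap: 0.0196
```

Run:
```python
from m import *
s=cam("scene");c=cam("top");im=s["image"][:,:,::-1];t=r.get_state();p=t["tool_pos"];print(p,t["finger_gap"])
print(proj(s,[*p[:2],p[2]-.1027]),"tip expected;","flange",proj(s,[*p[:2],p[2]-.0177]))
cv2.imwrite("pics/c5.png",np.vstack([cv2.resize(im[90:240,320:440],(480,600))[:400],cv2.resize(im[90:240,320:440],(480,600))[400:]]))
cv2.imwrite("pics/c6.png",cv2.resize(c["image"][100:260,220:360,::-1],(525,600),interpolation=cv2.INTER_CUBIC))
```

```text
[0.48690144 0.09397957 0.24654793] 0.019453072857488006
[362.76567774 175.05332319] tip expected; flange [364.88541762 150.66930716]
```

View pics/c5.png

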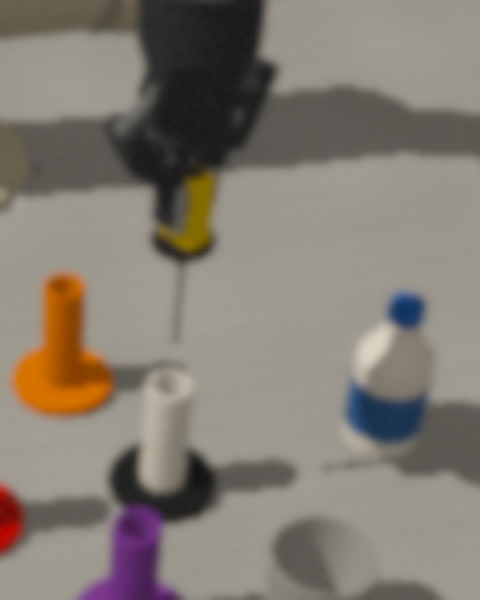

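View pics/c6.png

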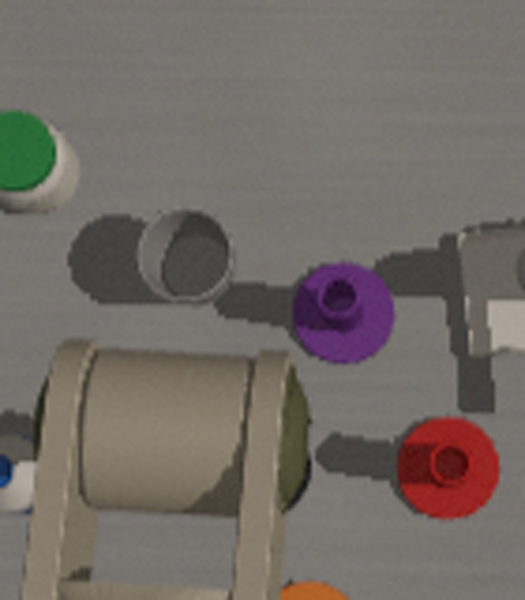

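The probe is held upright and clear of the tube, tip at scene (364,175) against (363,175) expected. The beaker rim is at top (269.6,168.3). I'll move over the beaker.

Call:
carry_out(
  xyz=[
    [-3, 0, -24],
    [-8, 0, -58],
    [-13, 0, -95],
    [-18, 0, -130],
    [-22, 0, -155],
    [-23, 0, -167],
    [-23, 0, -167],
  ],
  twist=[
    [0, 0, 0],
    [0, 0, 0],
    [0, 0, 0],
    [0, 0, 0],
    [0, 0, 0],
    [0, 0, 0],
    [0, 0, 0],
  ],
  hand=[0.1, 0.1, 0.1, 0.1, 0.1, 0.1, 0.1],
)

```text
clock: 10.1
tool_pos: [0.6475, 0.1463, 0.2456]
orientation: [-1.569, -0.001, 2.023]
wrist_force: [0.0, -0.4, -1.1]
finger_gap: 0.0199
```

Run:
```python
from m import *
s=cam("scene");im=s["image"][:,:,::-1];t=r.get_state();p=t["tool_pos"];print(p,t["finger_gap"])
print(proj(s,[*p[:2],p[2]-.1027]),"tip expected; rim",proj(s,[.6475,.146,.08]), "stand rim", proj(s,[.4873,.094,.105]))
cv2.imwrite("pics/c7.png",cv2.resize(im[110:270,330:490],(600,600)))
```

```text
[0.64720552 0.1461271  0.24607862] 0.01946021626259791
[402.3730164  210.60034991] tip expected; rim [399.02404193 227.30735545] stand rim [361.92515191 185.39177646]
```

View pics/c7.png

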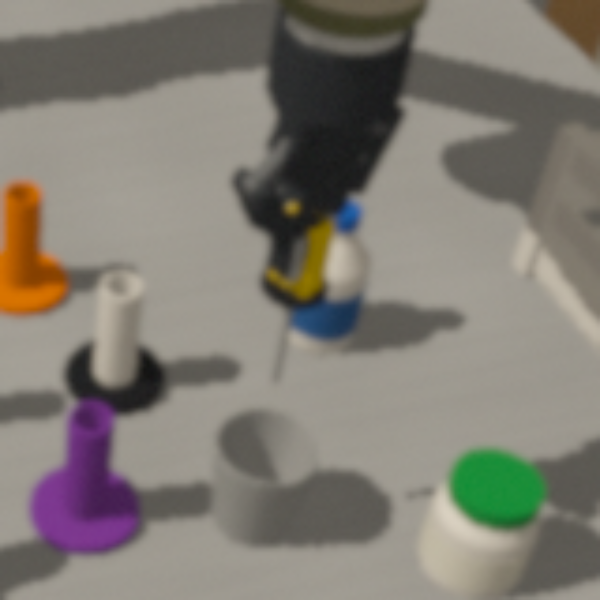

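The tip is centred over the beaker: tip at scene (404,211), rim centre at (401,229), both matching their projections. I'll lower and hold.

Call:
carry_out(
  xyz=[
    [0, 30, 0],
    [0, 60, 0],
    [0, 85, 0],
    [0, 105, 0],
    [0, 114, 0],
    [0, 114, 0],
    [0, 114, 0],
    [0, 114, 0],
    [0, 114, 0],
    [0, 114, 0],
    [0, 114, 0],
    [0, 114, 0],
  ],
  twist=[
    [0, 0, 0],
    [0, 0, 0],
    [0, 0, 0],
    [0, 0, 0],
    [0, 0, 0],
    [0, 0, 0],
    [0, 0, 0],
    [0, 0, 0],
    [0, 0, 0],
    [0, 0, 0],
    [0, 0, 0],
    [0, 0, 0],
  ],
  hand=[0.1, 0.1, 0.1, 0.1, 0.1, 0.1, 0.1, 0.1, 0.1, 0.1, 0.1, 0.1],
)

```text
clock: 11.65
tool_pos: [0.6475, 0.1462, 0.1332]
orientation: [-1.571, 0.0, 2.023]
wrist_force: [-0.1, 0.2, -1.5]
finger_gap: 0.0198
```

Call:
carry_out(
  xyz=[
    [0, 0, 0],
    [0, 0, 0],
    [0, 0, 0],
    [0, 0, 0],
    [0, 0, 0],
    [0, 0, 0],
  ],
  twist=[
    [0, 0, 0],
    [0, 0, 0],
    [0, 0, 0],
    [0, 0, 0],
    [0, 0, 0],
    [0, 0, 0],
  ],
  hand=[0.1, 0.1, 0.1, 0.1, 0.1, 0.1],
)

```text
clock: 12.4
tool_pos: [0.6475, 0.1462, 0.1332]
orientation: [-1.571, -0.0, 2.022]
wrist_force: [0.5, -0.4, -0.6]
finger_gap: 0.0197
```

Call:
carry_out(
  xyz=[
    [0, -20, 0],
    [0, -50, 0],
    [0, -80, 0],
    [0, -105, 0],
    [0, -114, 0],
    [0, -114, 0],
  ],
  twist=[
    [0, 0, 0],
    [0, 0, 0],
    [0, 0, 0],
    [0, 0, 0],
    [0, 0, 0],
    [0, 0, 0],
  ],
  hand=[0.1, 0.1, 0.1, 0.1, 0.1, 0.1],
)

```text
clock: 13.15
tool_pos: [0.6475, 0.1462, 0.2469]
orientation: [-1.571, -0.0, 2.023]
wrist_force: [0.8, 0.3, -1.5]
finger_gap: 0.0196
```

Call:
carry_out(
  xyz=[
    [3, 0, 24],
    [8, 0, 58],
    [13, 0, 95],
    [18, 0, 130],
    [22, 0, 155],
    [23, 0, 167],
    [23, 0, 167],
    [23, 0, 167],
  ],
  twist=[
    [0, 0, 0],
    [0, 0, 0],
    [0, 0, 0],
    [0, 0, 0],
    [0, 0, 0],
    [0, 0, 0],
    [0, 0, 0],
    [0, 0, 0],
  ],
  hand=[0.1, 0.1, 0.1, 0.1, 0.1, 0.1, 0.1, 0.1],
)

```text
clock: 14.15
tool_pos: [0.4878, 0.0941, 0.2469]
orientation: [-1.571, -0.0, 2.022]
wrist_force: [0.0, 0.0, -1.4]
finger_gap: 0.0197
```

Call:
carry_out(
  xyz=[
    [0, 30, 0],
    [0, 60, 0],
    [0, 85, 0],
    [0, 103, 0],
    [0, 114, 0],
    [0, 120, 0],
    [0, 120, 0],
  ],
  twist=[
    [0, 0, 0],
    [0, 0, 0],
    [0, 0, 0],
    [0, 0, 0],
    [0, 0, 0],
    [0, 0, 0],
    [0, 0, 0],
  ],
  hand=[0.1, 0.1, 0.1, 0.1, 0.1, 0.1, 0.1],
)

```text
clock: 15.02
tool_pos: [0.4874, 0.094, 0.1272]
orientation: [-1.571, -0.0, 2.023]
wrist_force: [0.2, 0.0, -0.8]
finger_gap: 0.02
```

Call:
carry_out(
  xyz=[
    [0, 2, 0],
    [0, 4, 0],
    [0, 4, 0],
  ],
  twist=[
    [0, 0, 0],
    [0, 0, 0],
    [0, 0, 0],
  ],
  hand=[0.1, 0.1, 0.1],
)

```text
clock: 15.4
tool_pos: [0.4872, 0.094, 0.1232]
orientation: [-1.571, 0.0, 2.023]
wrist_force: [0.4, 0.0, -1.0]
finger_gap: 0.0195
```

Call:
carry_out(
  xyz=[
    [0, 0.5, 0],
    [0, 1, 0],
    [0, 1, 0],
  ],
  twist=[
    [0, 0, 0],
    [0, 0, 0],
    [0, 0, 0],
  ],
  hand=[0.1, 0.1, 0.1],
)

```text
clock: 15.78
tool_pos: [0.4873, 0.094, 0.1227]
orientation: [-1.571, 0.0, 2.023]
wrist_force: [-1.6, -0.9, 4.8]
finger_gap: 0.0198
```

The flange is on the rim (about 6 N). I'll open the gripper slowly and retreat straight up.

Call:
carry_out(
  xyz=[
    [0, 0, 0],
    [0, 0, 0],
    [0, 0, 0],
    [0, 0, 0],
    [0, 0, 0],
    [0, 0, 0],
  ],
  twist=[
    [0, 0, 0],
    [0, 0, 0],
    [0, 0, 0],
    [0, 0, 0],
    [0, 0, 0],
    [0, 0, 0],
  ],
  hand=[0.25, 0.3, 0.4, 0.5, 0.6, 0.6],
)

```text
clock: 16.52
tool_pos: [0.4872, 0.094, 0.1222]
orientation: [-1.571, 0.0, 2.022]
wrist_force: [0.4, 0.3, -0.6]
finger_gap: 0.051
```

Call:
carry_out(
  xyz=[
    [0, -15, 0],
    [0, -50, 0],
    [0, -100, 0],
    [0, -130, 0],
    [0, -130, 40],
    [0, -130, 90],
    [0, -130, 130],
    [0, -130, 130],
  ],
  twist=[
    [0, 0, 0],
    [0, 0, 0],
    [0, 0, 0],
    [0, 0, 0],
    [0, 0, 0],
    [0, 0, 0],
    [0, 0, 0],
    [0, 0, 0],
  ],
  hand=[0.6, 0.6, 0.6, 0.6, 0.6, 0.6, 0.6, 0.6],
)

```text
clock: 17.52
tool_pos: [0.3691, 0.0367, 0.2535]
orientation: [-1.573, 0.001, 2.021]
wrist_force: [0.0, -0.1, 0.1]
finger_gap: 0.0514
```

Run:
```python
from m import *
c=cam("top");s=cam("scene");t=r.get_state();print(t["tool_pos"],t["wrist_force"],t["clock"])
b=lever(c);e=b[0]+b[1]-b[2]-b[3];print("lever",b.mean(0),np.degrees(np.arctan2(e[1],e[0])))
ct=blob(s,(20,100,80),(35,255,255),(345,155,380,200));print("scene probe",cv2.minAreaRect(ct))
im=s["image"][:,:,::-1]
cv2.imwrite("pics/c8.png",cv2.resize(im[150:270,180:480],(800,320),interpolation=cv2.INTER_CUBIC))
```

```text
[0.37070917 0.03720242 0.25316701] [-0.21252343 -0.51304544 -0.07932415] 17.625
lever [ 0.56026178 -0.24420802] 6.608721684628153
scene probe ((362.4549255371094, 177.9959259033203), (12.312860488891602, 20.008399963378906), 5.19442892074585)
```

View pics/c8.png

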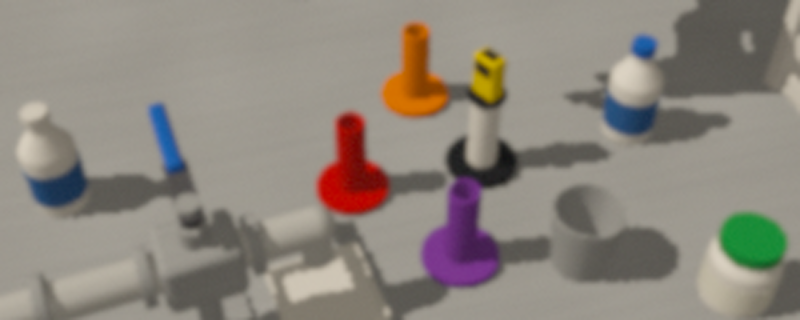

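The probe sits home and upright: its scene blob is at (362.45,178.0), against (362.41,178.0) at the start. The lever is closed, and the beaker, bottles and jar look untouched. I'm handing in.

```bash
python3 -c "
from bench import r
print(r.close_job())"
```

```text
the job is handed in; nothing more can be done
None
```

I shut the valve, dipped the probe in the beaker and set it back in its stand. The job was handed in just after 17.6 s on the clock; no verdict is reported.

- **Valve:** I pushed the lever to its closed stop, where the wrist force rose to about 24 N. The last picture still shows it at 186.6°, against about 186.5° for square to the pipe.
- **Dip:** I held the probe in the beaker for about 1.5 s. By the arm's pose, its tip was about 50 mm below the rim and near the centre; I took no picture during the dip.
- **Probe return:** I lowered it until the flange touched the rim at about 6 N, then let go. In the scene image it sits within 0.1 pixel of where it started, and it is upright.
- **Other objects:** The beaker, bottles and jar look unmoved in the last picture; I did not measure their positions. The arm was clear of everything, with wrist force near zero.

No check failed or disagreed.

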